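# Turn the sprung inspection mirror with a stylus onto the red mark and hold

## Task

Take the orange stylus out of its wooden stand and, with its steel shank against the dark steel lever of the sprung inspection mirror, slowly turn the mirror until the green sight ray of the bench camera, reflected by the mirror, falls on the red cap, so that the camera sees it. Finish holding the mirror still at that angle with the stylus in the gripper (it springs back when let go), its tip clear of the table: do not put anything down. Touch mirror and lever with nothing but the stylus, never let the mirror swing fast or flick back, and leave both wheels with their caps, the jar and the tray where they are.

Things in the scene. Friction and masses are not known exactly. Their poses are not given: they have to be found in the camera images.
- stylus_grip (a point): centre of the loose stylus's handle, where to grip it. Round stylus, 140 mm long, 50 g: orange handle 16 mm in diameter and 78 mm long on top, steel shank 8 mm in diameter and 62 mm long below. It starts upright in the stand, tip down; this point is on its axis, 100 mm above the tip (handle: 38 mm below to 40 mm above it). z axis from tip to handle
- stylus_tip (a point): lower end of the stylus's steel shank, on its axis
- stand: fixed wooden block 60 x 60 x 45 mm with a 10.5 mm hole, 40 mm deep, in the middle of its top, in which the stylus stands loosely; pull it straight up. Origin at the centre of its underside, on the table
- station: fixed inspection station, z up; origin on the table under the mirror's upright pivot axis. Round foot 64 mm across, 8 mm high. The bench camera (black barrel, grey box, 75 mm high) stands 115 to 270 mm from the pivot, 70 degrees counter-clockwise (from above) of the station's x axis, and looks at the mirror along a fixed green ray 50 mm above the table
- mirror (a joint): turn of mirror and lever about the upright pivot axis, rad: 0 at the rest stop, growing clockwise seen from above, end stop 0.87. A spring always drives it back to 0 (0.04 N m at 0, 0.09 at 0.5: about 1 N at the lever). So the lever is pushed clockwise, from its counter-clockwise side. Mirror head 54 mm wide, 32 to 76 mm above the table, at the pivot
- lever_end (a point): centre of the rounded end (14 mm across) of the mirror's lever, 100 mm from the pivot axis, 30 mm above the table. The lever is a straight dark steel bar 8 mm thick, 24 to 36 mm above the table, running out from the pivot behind the mirror: at joint value 0 it points 220 degrees counter-clockwise of the station's x axis, at q degrees 220 - q
- ray: the camera's sight ray after the mirror: a thin green line of light 150 mm long with a bright dot at its end (cannot be touched; it counts as going on in line beyond the dot). Origin on the pivot axis, 50 mm above the table; x axis along the ray. It turns clockwise by twice the mirror's angle: at joint value 0 it points 10 degrees counter-clockwise of the station's x axis
- red_mark (a point): centre of the red cap, an upright cylinder 18 mm in diameter, 38 to 64 mm above the table, on top of a loose toothed brass wheel on a black round holder 38 mm across (0.25 kg). 50 mm above the table, 115 to 165 mm from the pivot. The camera sees it when the ray's line passes through the cap
- blue_mark (a point): the same for the wheel with the blue cap, which is not wanted
- jar: glass jar with blue lid, 48 mm across, 55 mm high, loose; origin at the centre of its underside
- tray: white tray with compartments, 100 x 150 x 16 mm, loose; origin at the centre of its underside

How it is judged:
On the way, in this order (a step that is already met when the one before it is completed fails the run):
1. the stylus is lifted clear of its stand in the gripper (z of stylus_tip in the frame of stand above 0.05 m and contact force between the fingers and stylus above 1 N), for 0.2 s.
2. the stylus has pushed the mirror off its rest stop (contact force between stylus and mirror above 0.1 N and value of joint mirror above 0.05 rad), for 0.1 s.
At the end, for the whole second after the job is handed in: the reflected ray's line passes within 9 mm of the red cap's axis; the mirror is still (under 0.06 rad/s), held by the stylus (over 0.1 N on mirror or lever), which the fingers grip (over 1 N), its tip 3 mm or more above the table, not touching the stand (y of red_mark in the frame of ray between -0.009 and 0.009 m and x of red_mark in the frame of ray above 0.05 m and contact force between stylus and mirror above 0.1 N and contact force between the fingers and stylus above 1 N and velocity of joint mirror between -0.06 and 0.06 rad/s and height (world z) of stylus_tip above 0.003 m and contact force between stylus and stand below 0.1 N); the arm keeps its last pose, push and grip.
It fails at once if the mirror turns fast or flicks back (over 1 rad/s) (velocity of joint mirror above 1 rad/s or velocity of joint mirror below -1 rad/s).
It fails at once if the robot itself touches the mirror or its lever (contact force between any of the fingers, the arm and mirror above 0.3 N).
It fails at once if a wheel, the jar or the tray is moved by more than 12 mm (distance of any of red_mark, blue_mark, jar, tray from where it was at the start of the episode above 0.012 m).
It also fails if it takes over 58 s, if anything falls off the work surface, if the arm or the gripper's body presses on something with over 40 N, if the wrist force passes 120 N, or if a joint passes its speed limit or range.

## Robot

A 7-joint arm with a two-finger parallel gripper is mounted at the origin on the work surface. World frame = base frame: x ahead of the robot, y to its left, z up, the work surface at z = 0. Lengths are in m, angles in rad, forces in N, time in s.
With the tool pointing down it reaches from about 0.425 to 0.95 m from the base axis. Payload 16.7 kg.
Tool frame: the origin (TCP) lies at the very end of the fingers, on their centre line; the grasp point (between the pads) lies 19 mm behind it (arm.grasp_offset is the distance from the TCP to the grasp point, in m); z points along the fingers, y is the direction in which the jaws open and shut (so a half turn about z gives the same grasp; the last joint's range is limited). The gripper opens to 94 mm and grips with 3 to 60 N. Pads are 16 mm wide; open, the fingers measure 119 mm over their backs; the gripper's body (75 mm by 177 mm) begins 78 mm behind the grasp point.
Start: joints at [1.054, 0.426, 0.074, 1.606, -0.034, 1.111, -0.067], TCP at [0.242, -0.63, 0.205] pointing down, gripper open.
Joint ranges: [-2.85, 2.85], [-0.5, 2.14], [-1.23, 1.37], [0.21, 2.46], [-1.02, 4.16], [0.16, 2.05], [-2.73, 2.73]. Speed limits (rad/s): [1.89, 1.89, 2.39, 2.39, 3.01, 3.01, 3.01].

## Interface

Orientations are given as a rotation vector (axis times angle).
In Python, from workcell import readout, optics, ticket, arm gives the robot as it stands. The module is installed in compiled form; this text tells all that it offers.
- The arm moves only by the tool servo_tool, never from a script. Its argument "rows" is a list of rows, each an object of numbers: "x", "y", "z": the shift along the world's x, y, z in units of 100 mm (1.0 is 100 mm); "twist": the turn about the world's z in units of pi/2 rad (1.0 is pi/2 rad). A call has 1 to 10 rows; each row is the pose to reach, as a shift and turn from the pose measured when the call began; what a row does not reach only later rows make up. A row lasts 1/10 s, in which the tool goes at most 50 mm and 8.59 degrees, less where a joint would pass 70% of its speed; a pose out of reach is approached as far as the arm can. A call with a number of a shift or a turn outside -1 to 1 is refused whole. A call with a gripper value outside its range is refused whole. "claw" is the opening, from 0 (shut) to 1 (fully open), set as the call begins (left out, the last holds). The fingers move at their own pace and stop on an object; "grip_force" is the grip in N (left out, the last holds). Time passes only in rows, so rows that repeat a pose let the fingers close. It gives the time, the measured TCP pose, the force and the opening at its end, in the units of the state.
- readout.get_obs(): the state, without advancing time (a new reading comes with each control period).
- optics.snapshot(name): name is "scene" or "top" or "wrist"; returns the picture (400x640x3 uint8, blue, green, red); there is no depth.
- optics.camera_info(name): a dict with "fx", "fy", "cx", "cy" (pixels), "k1" (the pictures are not rectified: a ray, as slopes to the right and down, at radius r is drawn at 1 + k1 r^2 times it, then the intrinsics apply), "eye" and "rotation" of the camera in the world. Camera axes: x right, y up, looking along -z (the intrinsics and any distortion apply to the point x, -y, -z); pixel columns grow to the right and rows downward; lengths in m; the calibration is good to about 2 mm. A picture is of the moment at which its call begins: read the wrist's pose just before it. camera_info takes no time and is no camera call; for the wrist camera it gives the pose at the moment of the call.
- ticket.hand_in(): hands the job in, once; it reports no verdict.
The state is a dict: "t": time; "qpos": joint angles; "qd": joint speeds; "effort": joint torques, N m; "position": TCP position; "eef_rot": TCP orientation; "force": force on the tool from outside, world axes, zero at the start; "wrist_torque": the same for the moment, N m; "gripper_width": finger opening in m.
Only numpy, scipy, OpenCV 4.12 (cv2) and the standard library are available. Lean on these libraries where they do the work, as an engineer would, in place of code of your own. Each camera call takes 0.05 s, during which the arm holds its last target.

## Working session

There is one attempt and no reset: what is moved stays moved. The work goes in short steps, Python scripts to look and compute and a tool call to move; the robot and the scene stay as the last step left them, time stands still between calls to the robot, and variables do not carry over. Pictures are saved under pics/ and viewed, and the job is handed in when it is done.

Besides the shell and the picture viewer there is one more tool, called after "Request:" in YAML: its name, and indented under it one key for each argument. servo_tool: Moves the arm, as the interface text tells. Shifts and turns lie within -1 to 1; 1 stands for 100 mm of shift or pi/2 rad of turn. Its arguments: {"type":"object","properties":{"rows":{"type":"array"},"claw":{"type":"number"},"grip_force":{"type":"number"}},"required":["rows"]}

```bash
mkdir -p pics; cat > h.py <<'E'
import numpy as np, cv2
from workcell import readout, optics, ticket, arm
def pix2ray(info,u,v):
    xd=(u-info['cx'])/info['fx']; yd=(v-info['cy'])/info['fy']
    x,y=xd,yd
    for _ in range(30):
        s=1+info['k1']*(x*x+y*y); x,y=xd/s,yd/s
    d=np.array(info['rotation'])@np.array([x,-y,-1.0])
    return np.array(info['eye']),d/np.linalg.norm(d)
def plane(info,u,v,z):
    e,d=pix2ray(info,u,v); return e+d*(z-e[2])/d[2]
def proj(info,p):
    c=np.array(info['rotation']).T@(np.array(p)-np.array(info['eye']))
    x,y=c[0]/-c[2],-c[1]/-c[2]; s=1+info['k1']*(x*x+y*y)
    return np.array([info['fx']*x*s+info['cx'],info['fy']*y*s+info['cy']])
E
python3 - <<'E'
from h import *
o=readout.get_obs(); print({k:np.round(v,3) for k,v in o.items()})
for n in ['scene','top','wrist']:
    print(n,optics.camera_info(n)); cv2.imwrite(f'pics/{n}0.png',optics.snapshot(n))
print(arm.grasp_offset)
E
```

```text
{'t': np.float64(0.0), 'qpos': array([ 1.054,  0.427,  0.074,  1.607, -0.034,  1.111, -0.067]), 'qd': array([ 0.001, -0.   ,  0.001,  0.   ,  0.001, -0.001,  0.001]), 'effort': array([ 0.0000e+00, -9.3583e+01,  3.6670e+00, -4.5419e+01, -4.9000e-02,
        2.0000e-02,  0.0000e+00]), 'position': array([ 0.242, -0.63 ,  0.205]), 'eef_rot': array([-3.088e+00, -5.730e-01,  1.000e-03]), 'force': array([0.049, 0.553, 0.014]), 'wrist_torque': array([-0.026, -0.001,  0.046]), 'gripper_width': np.float64(0.094)}
scene {'fx': 501.90050577594445, 'fy': 501.90050577594445, 'cx': 318.01947708011244, 'cy': 198.57194803475087, 'k1': -0.13541055227909532, 'eye': array([ 1.2268092 , -0.68016066,  0.89942599]), 'rotation': array([0.81848033, 0.31256097, 0.65664564])}
top {'fx': 515.6469262707103, 'fy': 515.6469262707103, 'cx': 316.63903231984926, 'cy': 212.12552320173518, 'k1': -0.025107197180261803, 'eye': array([0.46247579, 0.01691847, 1.63076739]), 'rotation': array([ 0.10397239, -0.06940644, -1.54322929])}
wrist {'fx': 355.691087476347, 'fy': 355.691087476347, 'cx': 316.2475435801519, 'cy': 195.4907880444747, 'k1': -0.05635945905102065, 'eye': array([ 0.31554295, -0.60298323,  0.38401335]), 'rotation': array([-0.24006781,  0.167043  , -1.1953302 ])}
0.0188
```

Rotation is a rotation vector; I'll convert it.

```bash
sed -i "s/np.array(info\['rotation'\])/cv2.Rodrigues(np.array(info['rotation'],float))[0]/g" h.py; grep -n Rodr h.py
```

```text
8:    d=cv2.Rodrigues(np.array(info['rotation'],float))[0]@np.array([x,-y,-1.0])
13:    c=cv2.Rodrigues(np.array(info['rotation'],float))[0].T@(np.array(p)-np.array(info['eye']))
```

View pics/top0.png

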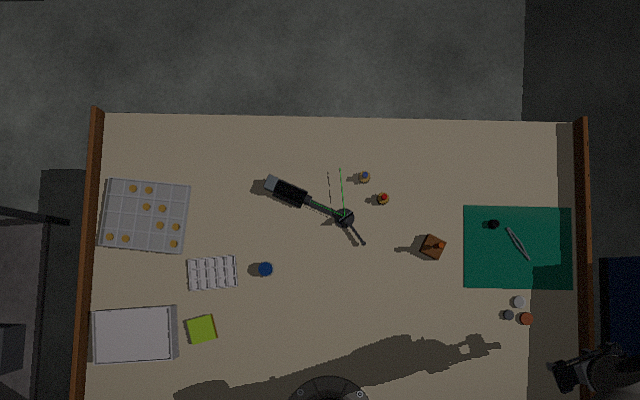

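View pics/scene0.png

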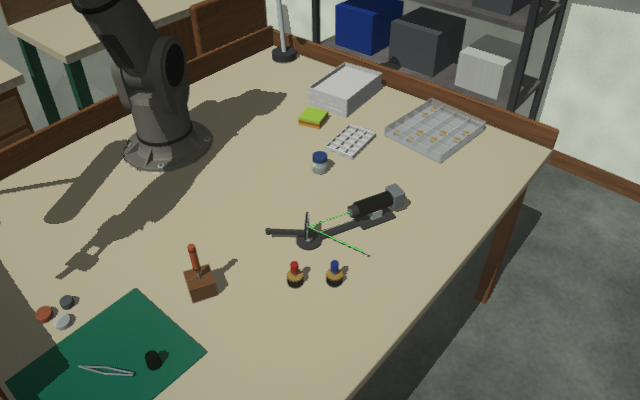

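View pics/wrist0.png

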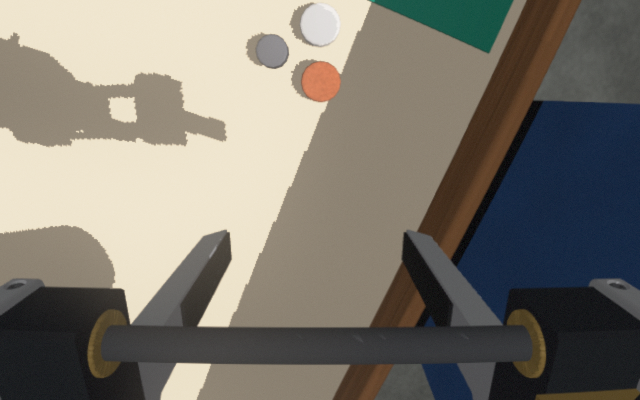

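The views show the stand and stylus at about top (433,246), pivot (344,217), lever end (363,243), red cap (383,198), blue cap (364,176) and jar (265,269). I'll zoom in on these.

```bash
python3 - <<'E'
import cv2
t=cv2.imread('pics/top0.png'); s=cv2.imread('pics/scene0.png')
cv2.imwrite('pics/topz.png',cv2.resize(t[155:275,250:460],None,fx=3.8,fy=3.8,interpolation=cv2.INTER_CUBIC))
cv2.imwrite('pics/scz.png',cv2.resize(s[180:310,170:410],None,fx=3.3,fy=3.3,interpolation=cv2.INTER_CUBIC))
E
```

```text
(no output)
```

View pics/topz.png

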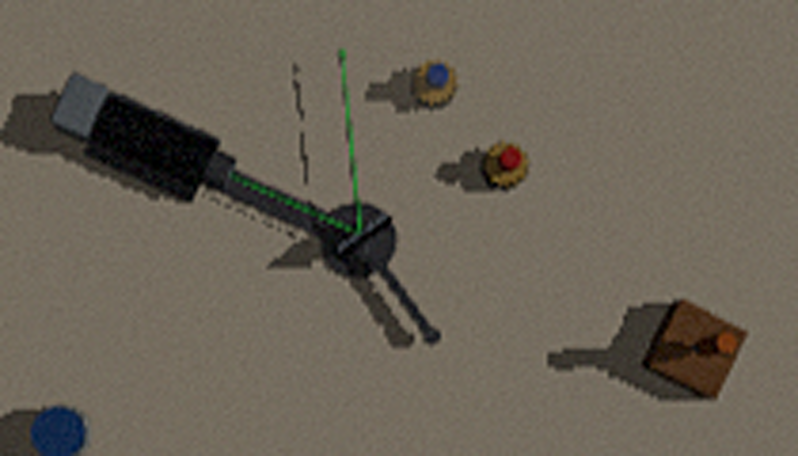

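View pics/scz.png

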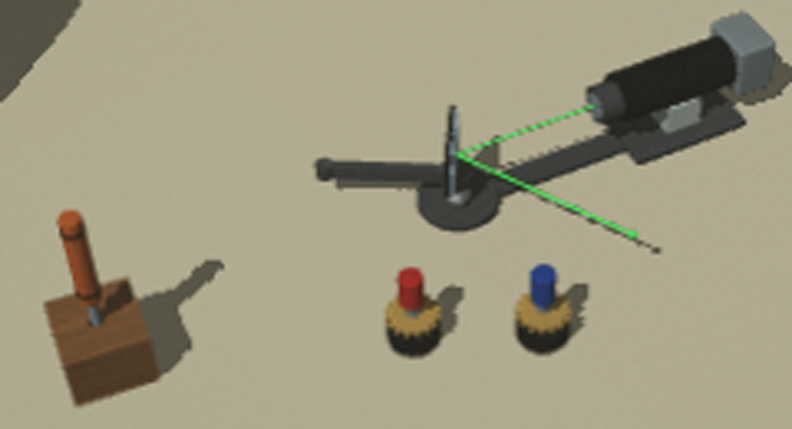

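```bash
cat > meas.py <<'E'
from h import *
T=cv2.imread('pics/top0.png'); S=cv2.imread('pics/scene0.png')
ti=optics.camera_info('top'); si=optics.camera_info('scene')
def blobs(img,lo,hi,box,name):
    m=cv2.inRange(cv2.cvtColor(img,cv2.COLOR_BGR2HSV),lo,hi); k=np.zeros_like(m); x0,y0,x1,y1=box; k[y0:y1,x0:x1]=m[y0:y1,x0:x1]
    n,l,st,c=cv2.connectedComponentsWithStats(k)
    if n<2: print(name,'none'); return None
    i=1+np.argmax(st[1:,4]); print(name,st[i],np.round(c[i],1)); return c[i],l==i
def tri(p,q):
    a,d=pix2ray(ti,*p); b,e=pix2ray(si,*q)
    s=np.linalg.lstsq(np.c_[d,-e],b-a,rcond=None)[0]; A=a+s[0]*d;B=b+s[1]*e
    return (A+B)/2,np.linalg.norm(A-B)
E
python3 - <<'E'
from meas import *
r=blobs(T,(0,170,90),(6,255,255),(370,180,400,215),'redT'); rS=blobs(S,(0,170,90),(6,255,255),(280,255,310,285),'redS')
b=blobs(T,(105,120,60),(125,255,255),(355,165,375,185),'blueT'); bS=blobs(S,(105,120,60),(125,255,255),(325,255,345,285),'blueS')
for n,a,c in (('red',r,rS),('blue',b,bS)):
    print(n,tri(a[0],c[0]),'top64',plane(ti,*a[0],62))if 0 else print(n,tri(a[0],c[0]),plane(ti,*a[0],.062))
st=blobs(T,(4,170,130),(16,255,255),(420,230,450,260),'stylT'); 
hs=blobs(S,(4,150,90),(16,255,255),(180,240,205,275),'stylS')
if st: print('stylus top z=.145',plane(ti,*st[0],.145))
pt=(250+358/3.8,155+234/3.8); ps=(170+457/3.3,180+154/3.3)
print('pivot',tri(pt,ps),plane(ti,*pt,.05))
# green
for I,n,inf in((T,'T',ti),(S,'S',si)):
    m=cv2.inRange(cv2.cvtColor(I,cv2.COLOR_BGR2HSV),(50,110,60),(75,255,255)); 
    ys,xs=np.nonzero(m); k=(xs<(410))&(xs>240)&(ys>155)&(ys<280); P=np.array([plane(inf,x,y,.05) for x,y in zip(xs[k],ys[k])]);
    print(n,len(P)); print(np.round(P[:: max(1,len(P)//25),:2],3).tolist())
lt=(250+433/3.8,155+337/3.8); ls=(170+324/3.3,180+164/3.3)
print('lever',tri(lt,ls),plane(ti,*lt,.036),plane(si,*ls,.034))
c=[(680,300),(747,332),(715,397),(648,360)]
print('stand top',[np.round(plane(ti,250+a/3.8,155+b/3.8,.045)[:2],3) for a,b in c])
E
```

```text
redT [382 194   5   5  13] [383.7 195.8]
redS [291 262   7  11  65] [293.6 266.8]
blueT [363 172   5   5  18] [364.9 173.9]
blueS [331 260   7  13  75] [334.  265.9]
red (array([ 0.69305322, -0.15156028,  0.0528031 ]), np.float64(0.0009470426761744317)) [ 0.69203323 -0.15023653  0.062     ]
blue (array([ 0.76033416, -0.09226031,  0.05317966]), np.float64(0.0002551229420597595)) [ 0.75857596 -0.09173703  0.062     ]
stylT none
stylS [188 244  11  29 126] [192.6 257.1]
pivot (array([ 0.6276287 , -0.02995987,  0.04691463]), np.float64(0.003246478523332288)) [ 0.62616201 -0.03101773  0.05      ]
T 88
[[0.778, -0.012], [0.771, -0.015], [0.759, -0.015], [0.749, -0.015], [0.734, -0.019], [0.724, -0.019], [0.712, -0.022], [0.702, -0.023], [0.693, -0.023], [0.678, -0.026], [0.669, 0.063], [0.666, 0.06], [0.668, -0.026], [0.663, 0.051], [0.66, 0.051], [0.66, 0.041], [0.657, 0.038], [0.654, 0.032], [0.656, -0.027], [0.652, 0.02], [0.648, 0.019], [0.65, -0.03], [0.646, 0.01], [0.643, 0.001], [0.64, -0.002], [0.64, -0.03], [0.637, -0.012], [0.634, -0.012], [0.634, -0.03], [0.628, -0.03]]
S 104
[[0.672, 0.072], [0.665, 0.057], [0.666, 0.052], [0.659, 0.037], [0.652, 0.022], [0.645, 0.007], [0.644, 0.001], [0.637, -0.014], [0.63, -0.029], [0.634, -0.03], [0.642, -0.028], [0.648, -0.027], [0.657, -0.029], [0.664, -0.027], [0.67, -0.027], [0.676, -0.026], [0.684, -0.024], [0.691, -0.022], [0.701, -0.023], [0.715, -0.021], [0.728, -0.018], [0.737, -0.019], [0.748, -0.018], [0.758, -0.014], [0.769, -0.014], [0.778, -0.01]]
lever (array([ 0.54718382, -0.09211225,  0.03262829]), np.float64(0.005905042413920468)) [ 0.54503653 -0.09407491  0.036     ] [ 0.55027091 -0.09088677  0.034     ]
stand top [array([ 0.58 , -0.292]), array([ 0.555, -0.346]), array([ 0.502, -0.321]), array([ 0.53 , -0.267])]
```

```bash
python3 - <<'E'
from meas import *
a=(250+727/3.8,155+342/3.8); b=(170+69/3.3,180+219/3.3)
print('top of stylus',tri(a,b),plane(ti,*a,.145),plane(si,*b,.145))
print('stand c',plane(ti,250+697/3.8,155+347/3.8,.045))
m=cv2.inRange(cv2.cvtColor(S,cv2.COLOR_BGR2HSV),(4,150,90),(16,255,255))
ys,xs=np.nonzero(m[240:276,180:206]); 
for y in range(243,275,3): k=xs[ys==y-240]+180; print(y,k.min() if len(k) else None,k.max() if len(k) else None)
c=np.array([.542,-.306])
for z in (.045,.067,.105,.145): print(z,proj(si,[*c,z]),proj(ti,[*c,z]))
R=cv2.Rodrigues(readout.get_obs()['eef_rot'])[0]; print(R.round(3), np.degrees(np.arctan2(R[1,1],R[0,1])))
E
```

```text
top of stylus (array([ 0.54273459, -0.3072014 ,  0.14160045]), np.float64(0.004458743096605349)) [ 0.5412495  -0.30829382  0.145     ] [ 0.54740298 -0.30727104  0.145     ]
stand c [ 0.54191576 -0.30606456  0.045     ]
243 None None
246 188 193
249 188 193
252 189 189
255 190 194
258 191 195
261 192 195
264 192 196
267 193 197
270 194 194
273 None None
0.045 [197.91202376 275.86361704] [433.40000012 246.28773199]
0.067 [196.19448149 269.36517796] [434.88757132 245.95964404]
0.105 [193.132576   257.71308318] [437.55760807 245.37069328]
0.145 [189.77370529 244.83049107] [440.51504123 244.71824913]
[[ 0.934  0.359 -0.   ]
 [ 0.359 -0.934  0.001]
 [-0.    -0.001 -1.   ]] -68.98756718890854
```

Request:
servo_tool:
  rows:
    - {"x": 0.3, "y": 0.3}
    - {"x": 0.6, "y": 0.6}
    - {"x": 0.9, "y": 0.95}
    - {"x": 1, "y": 1}
  claw: 1
  grip_force: 40

```text
schema error: expected keys x, y, z, twist
```

Request:
servo_tool:
  rows:
    - {"x": 0.3, "y": 0.3}
    - {"x": 0.6, "y": 0.6}
    - {"x": 0.9, "y": 0.95}
    - {"x": 1, "y": 1}

```text
schema error: expected keys x, y, z, twist
```

Request:
servo_tool:
  rows:
    - {"x": 0.3, "y": 0.3, "z": 0, "twist": 0}
    - {"x": 0.6, "y": 0.6, "z": 0, "twist": 0}
    - {"x": 0.9, "y": 0.95, "z": 0, "twist": 0}
    - {"x": 1, "y": 1, "z": 0, "twist": 0}
  claw: 1
  grip_force: 40

```text
t: 0.55
position: [0.3459, -0.5255, 0.2049]
eef_rot: [-3.085, -0.581, -0.002]
force: [1.1, -0.5, 0.8]
gripper_width: 0.0943
```

Request:
servo_tool:
  rows:
    - {"x": 0.3, "y": 0.3, "z": 0, "twist": 0}
    - {"x": 0.6, "y": 0.6, "z": 0, "twist": 0}
    - {"x": 0.9, "y": 0.95, "z": 0, "twist": 0}
    - {"x": 1, "y": 1, "z": 0, "twist": 0}
    - {"x": 1, "y": 1, "z": 0, "twist": 0}

```text
t: 1.05
position: [0.4475, -0.4243, 0.2048]
eef_rot: [-3.084, -0.586, -0.002]
force: [0.3, -0.0, 0.4]
gripper_width: 0.0939
```

Request:
servo_tool:
  rows:
    - {"x": 0.3, "y": 0.35, "z": 0, "twist": 0}
    - {"x": 0.6, "y": 0.7, "z": 0, "twist": 0}
    - {"x": 0.9, "y": 0.95, "z": 0, "twist": 0}
    - {"x": 0.94, "y": 1, "z": 0, "twist": 0}
    - {"x": 0.94, "y": 1, "z": 0, "twist": 0}
    - {"x": 0.94, "y": 1, "z": 0, "twist": 0}

```text
t: 1.65
position: [0.5399, -0.3265, 0.2045]
eef_rot: [-3.085, -0.582, -0.001]
force: [-0.2, 0.3, -0.4]
gripper_width: 0.0938
```

```bash
python3 - <<'E'
from h import *
print(readout.get_obs()['position'])
i=optics.camera_info('wrist'); cv2.imwrite('pics/w1.png',optics.snapshot('wrist'))
for z in (.045,.145): print(proj(i,[.542,-.307,z]))
E
```

```text
[ 0.53986611 -0.32651663  0.20453798]
[297.57337764 169.42526721]
[289.95035788 198.06132231]
```

View pics/w1.png

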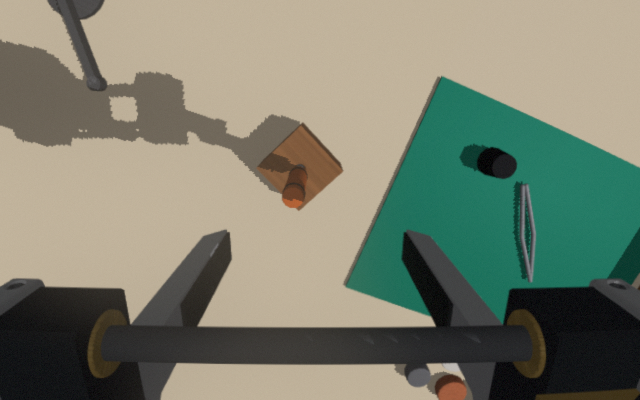

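```bash
python3 - <<'E'
from h import *
i=optics.camera_info('wrist')
print(plane(i,293,197,.145), plane(i,297,171,.055),plane(i,97,82,.036))
E
```

```text
[ 0.54343468 -0.30878442  0.145     ] [ 0.54244502 -0.30687349  0.055     ] [ 0.55022996 -0.0974073   0.036     ]
```

Request:
servo_tool:
  rows:
    - {"x": 0.03, "y": 0.185, "z": 0, "twist": 0}
    - {"x": 0.03, "y": 0.185, "z": -0.2, "twist": 0}
    - {"x": 0.03, "y": 0.185, "z": -0.5, "twist": 0}
    - {"x": 0.03, "y": 0.185, "z": -0.8, "twist": 0}
    - {"x": 0.03, "y": 0.185, "z": -1, "twist": 0}
    - {"x": 0.03, "y": 0.185, "z": -1, "twist": 0}

```text
t: 2.3
position: [0.5407, -0.3076, 0.1022]
eef_rot: [-3.083, -0.58, 0.005]
force: [-0.2, 0.1, 0.3]
gripper_width: 0.0937
```

Request:
servo_tool:
  rows:
    - {"x": 0, "y": 0, "z": -0.18, "twist": 0}
    - {"x": 0, "y": 0, "z": -0.18, "twist": 0}
    - {"x": 0, "y": 0, "z": -0.18, "twist": 0}

```text
t: 2.6
position: [0.5408, -0.3078, 0.0853]
eef_rot: [-3.083, -0.579, 0.004]
force: [-0.2, 1.1, 0.1]
gripper_width: 0.0943
```

```bash
python3 - <<'E'
from h import *
cv2.imwrite('pics/w2.png',optics.snapshot('wrist'))
print(readout.get_obs()['position'])
E
```

```text
[ 0.54115392 -0.30795236  0.08561962]
```

View pics/w2.png

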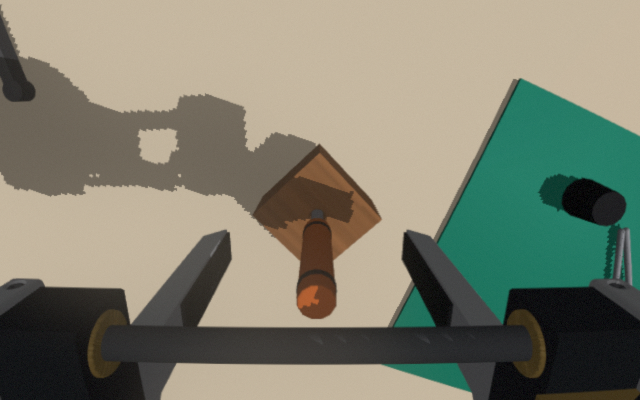

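The stylus (top at 316,300) sits centred between the fingers (230 to 403, midpoint 317). Closing.

Request:
servo_tool:
  rows:
    - {"x": 0, "y": 0, "z": 0, "twist": 0}
    - {"x": 0, "y": 0, "z": 0, "twist": 0}
    - {"x": 0, "y": 0, "z": 0, "twist": 0}
    - {"x": 0, "y": 0, "z": 0, "twist": 0}
    - {"x": 0, "y": 0, "z": 0, "twist": 0}
    - {"x": 0, "y": 0, "z": 0, "twist": 0}
    - {"x": 0, "y": 0, "z": 0, "twist": 0}
    - {"x": 0, "y": 0, "z": 0, "twist": 0}
  claw: 0
  grip_force: 40

```text
t: 3.45
position: [0.5412, -0.308, 0.0856]
eef_rot: [-3.084, -0.579, 0.003]
force: [0.2, -1.2, -0.6]
gripper_width: 0.0333
```

Request:
servo_tool:
  rows:
    - {"x": 0, "y": 0, "z": 0, "twist": 0}
    - {"x": 0, "y": 0, "z": 0, "twist": 0}
    - {"x": 0, "y": 0, "z": 0, "twist": 0}
    - {"x": 0, "y": 0, "z": 0, "twist": 0}
    - {"x": 0, "y": 0, "z": 0, "twist": 0}
    - {"x": 0, "y": 0, "z": 0, "twist": 0}

```text
t: 4.05
position: [0.5411, -0.3079, 0.0856]
eef_rot: [-3.084, -0.579, 0.003]
force: [-0.4, -0.9, -0.8]
gripper_width: 0.0156
```

Request:
servo_tool:
  rows:
    - {"x": 0, "y": 0, "z": 0.1, "twist": 0}
    - {"x": 0, "y": 0, "z": 0.25, "twist": 0}
    - {"x": 0, "y": 0, "z": 0.45, "twist": 0}
    - {"x": 0, "y": 0, "z": 0.65, "twist": 0}
    - {"x": 0, "y": 0, "z": 0.85, "twist": 0}
    - {"x": 0, "y": 0, "z": 0.85, "twist": 0}
    - {"x": 0, "y": 0, "z": 0.85, "twist": 0}
    - {"x": 0, "y": 0, "z": 0.85, "twist": 0}

```text
t: 4.85
position: [0.5408, -0.3078, 0.1703]
eef_rot: [-3.083, -0.579, 0.004]
force: [0.0, -0.1, -0.9]
gripper_width: 0.0157
```

```bash
python3 - <<'E'
from h import *
cv2.imwrite('pics/w3.png',optics.snapshot('wrist'))
s=optics.snapshot('scene'); cv2.imwrite('pics/s3.png',s)
cv2.imwrite('pics/s3z.png',cv2.resize(s[130:310,120:360],None,fx=3.3,fy=3.3,interpolation=cv2.INTER_CUBIC))
print(readout.get_obs()['position'])
E
```

```text
[ 0.54074482 -0.30769983  0.16991301]
```

View pics/w3.png

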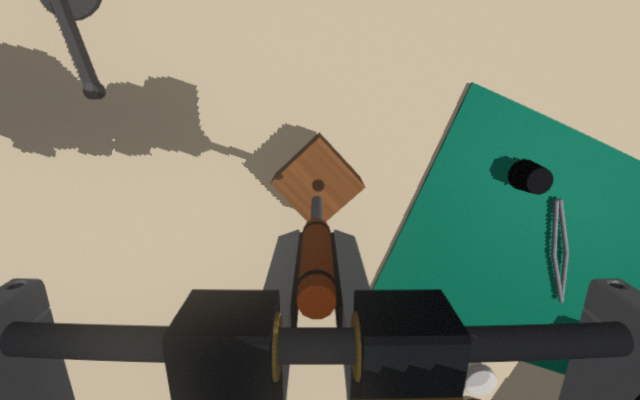

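View pics/s3z.png

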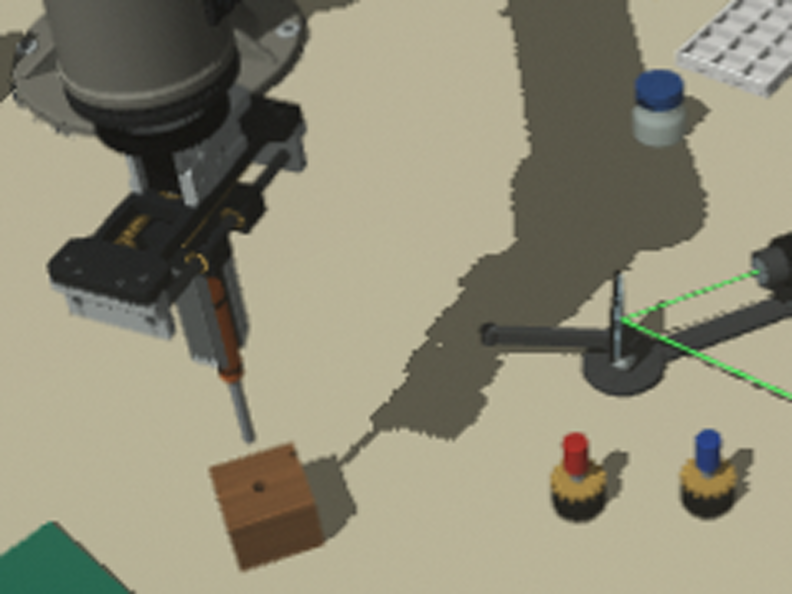

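```bash
python3 - <<'E'
from meas import *
i=optics.camera_info('wrist')
print('lever',plane(i,93,90,.036)); 
for z in(.089,.092): print(proj(si,[.541,-.308,z]),'seen',(120+249/3.3,130+440/3.3))
print(proj(i,[.541,-.308,.089]))
G=cv2.inRange(cv2.cvtColor(T,cv2.COLOR_BGR2HSV),(50,110,60),(75,255,255)); ys,xs=np.nonzero(G)
P=np.array([plane(ti,x,y,.05)[:2] for x,y in zip(xs,ys) if 240<x<410 and 155<y<280])
A=P[(P[:,1]<-.005)&(P[:,0]>.645)];B=P[(P[:,1]>-.015)&(P[:,0]<.68)]
def fit(Q): vx,vy,x,y=cv2.fitLine(Q.astype(np.float32),cv2.DIST_HUBER,0,.001,.001).ravel(); return np.array([vx,vy]),np.array([x,y])
(d1,p1),(d2,p2)=fit(A),fit(B); s=np.linalg.solve(np.c_[d1,-d2],p2-p1); print('pivot',p1+s[0]*d1,np.degrees(np.arctan(d1[1]/d1[0])),np.degrees(np.arctan(d2[1]/d2[0])))
E
```

```text
lever [ 0.54927238 -0.09644738  0.036     ]
[193.43905807 262.98394161] seen (195.45454545454544, 263.33333333333337)
[193.19424328 262.0591059 ] seen (195.45454545454544, 263.33333333333337)
[315.78538133 201.28205412]
pivot [ 0.6279894  -0.03123308] 6.8645463 67.39365
```

Request:
servo_tool:
  rows:
    - {"x": 0.05, "y": 0.3, "z": 0, "twist": 0}
    - {"x": 0.12, "y": 0.6, "z": 0, "twist": 0}
    - {"x": 0.2, "y": 0.9, "z": 0, "twist": 0}
    - {"x": 0.21, "y": 1, "z": 0, "twist": 0}
    - {"x": 0.21, "y": 1, "z": 0, "twist": 0}

```text
t: 5.45
position: [0.5619, -0.206, 0.1695]
eef_rot: [-3.082, -0.583, 0.005]
force: [-0.9, -0.6, -0.7]
gripper_width: 0.0152
```

Request:
servo_tool:
  rows:
    - {"x": 0.05, "y": 0.25, "z": 0, "twist": 0}
    - {"x": 0.12, "y": 0.5, "z": 0, "twist": 0}
    - {"x": 0.2, "y": 0.75, "z": 0, "twist": 0}
    - {"x": 0.21, "y": 0.95, "z": 0, "twist": 0}
    - {"x": 0.21, "y": 0.95, "z": 0, "twist": 0}

```text
t: 5.95
position: [0.583, -0.1096, 0.1692]
eef_rot: [-3.08, -0.586, 0.006]
force: [0.1, 0.0, 0.6]
gripper_width: 0.0157
```

```bash
python3 - <<'E'
from h import *
print(readout.get_obs()['position'])
cv2.imwrite('pics/w4.png',optics.snapshot('wrist'))
s=optics.snapshot('scene')
cv2.imwrite('pics/s4z.png',cv2.resize(s[130:310,180:420],None,fx=3.3,fy=3.3,interpolation=cv2.INTER_CUBIC))
E
```

```text
[ 0.58298478 -0.10959339  0.16923349]
```

View pics/w4.png

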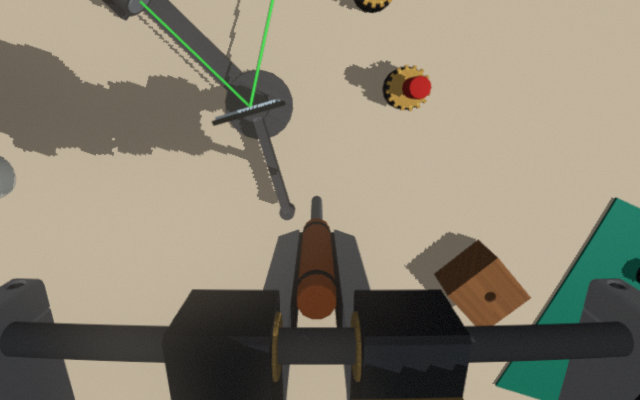

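View pics/s4z.png

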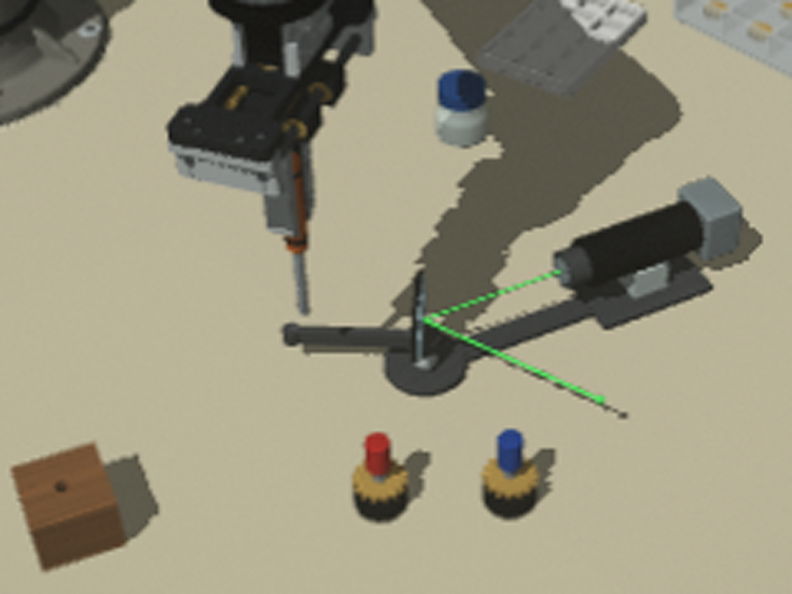

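```bash
python3 - <<'E'
from h import *
i=optics.camera_info('wrist')
P=plane(i,250,104,.05); R=plane(i,420,86,.064); L=plane(i,288,210,.036); r1=plane(i,273,0,.05)
print(P,R,L,r1)
for d in (R-P,L-P,r1-P): print(np.degrees(np.arctan2(d[1],d[0])),np.hypot(d[0],d[1]))
p=readout.get_obs()['position']; print(proj(i,[p[0],p[1],p[2]-.081]))
E
```

```text
[ 0.62948135 -0.03638318  0.05      ] [ 0.69157409 -0.15609872  0.064     ] [ 0.55060514 -0.09734279  0.036     ] [ 0.70983313 -0.02744854  0.05      ]
-62.58563174136165 0.13486036709559082
-142.30129803617777 0.09968716517783598
6.344880944897385 0.0808469931990738
[315.36343472 201.32344981]
```

Request:
servo_tool:
  rows:
    - {"x": 0, "y": 0, "z": -0.2, "twist": 0}
    - {"x": 0, "y": 0, "z": -0.4, "twist": 0}
    - {"x": 0, "y": 0, "z": -0.6, "twist": 0}
    - {"x": 0, "y": 0, "z": -0.73, "twist": 0}
    - {"x": 0, "y": 0, "z": -0.73, "twist": 0}

```text
t: 6.55
position: [0.5814, -0.1138, 0.0946]
eef_rot: [-3.082, -0.579, 0.011]
force: [-0.3, -0.5, -0.1]
gripper_width: 0.0156
```

Request:
servo_tool:
  rows:
    - {"x": -0.03, "y": 0.04, "z": 0, "twist": 0}
    - {"x": -0.06, "y": 0.08, "z": 0, "twist": 0}
    - {"x": -0.08, "y": 0.11, "z": 0, "twist": 0}
    - {"x": -0.1, "y": 0.13, "z": 0, "twist": 0}
    - {"x": -0.1, "y": 0.13, "z": 0, "twist": 0}

```text
t: 7.05
position: [0.5714, -0.1003, 0.0951]
eef_rot: [-3.082, -0.58, 0.01]
force: [-0.1, -0.4, 0.2]
gripper_width: 0.0154
```

```bash
python3 - <<'E'
from h import *
o=readout.get_obs();print(o['position'],o['force'])
cv2.imwrite('pics/w5.png',optics.snapshot('wrist'))
s=optics.snapshot('scene')
cv2.imwrite('pics/s5z.png',cv2.resize(s[130:310,180:420],None,fx=3.3,fy=3.3,interpolation=cv2.INTER_CUBIC))
E
```

```text
[ 0.57138703 -0.10031617  0.09508881] [-0.12780649 -0.43519108  0.20042571]
```

View pics/w5.png

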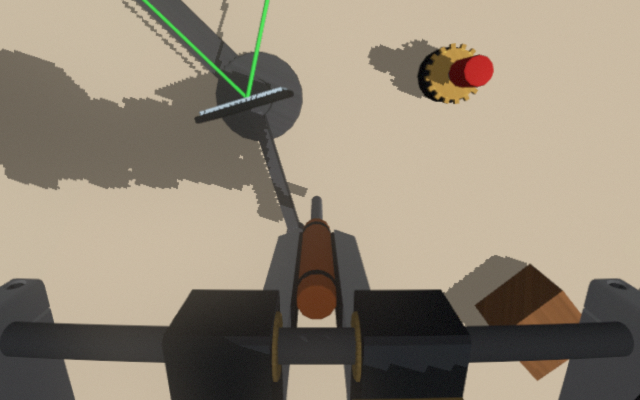

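View pics/s5z.png

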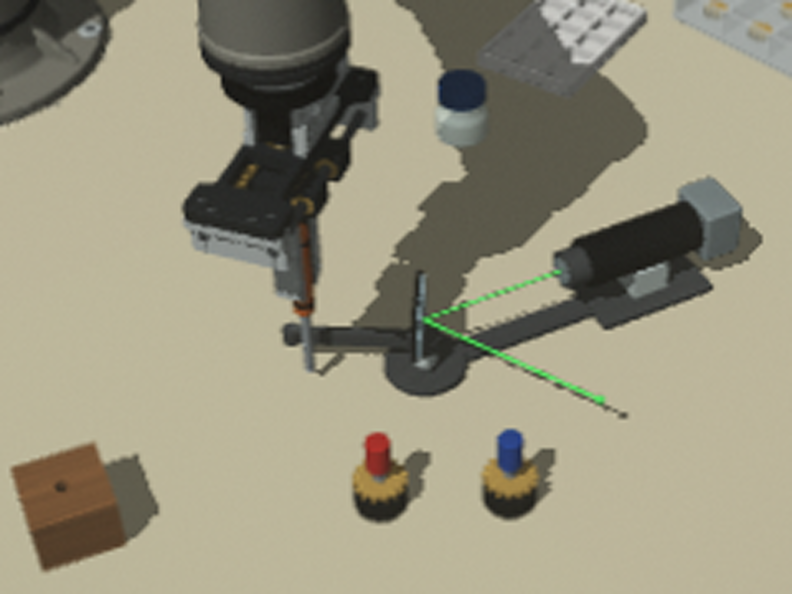

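```bash
python3 - <<'E'
from h import *
P=np.array([.629,-.034]); p=np.array([.5714,-.1003]); r=.078
for off,q in [(.014,0),(.010,0),(.008,0)]+[(.008,k) for k in range(2,42,2)]:
    a=np.radians(217.2-q); u=np.array([np.cos(a),np.sin(a)]); n=np.array([-u[1],u[0]])
    print(off,q,(P+r*u+off*n-p)*10)
E
```

```text
0.014 0 [0.03935054 0.0798985 ]
0.01 0 [0.01516658 0.1117597 ]
0.008 0 [0.00307459 0.1276903 ]
0.008 2 [-0.01525844  0.1480112 ]
0.008 4 [-0.03287111  0.16895954]
0.008 6 [-0.04974196  0.19050979]
0.008 8 [-0.06585045  0.2126357 ]
0.008 10 [-0.08117694  0.23531031]
0.008 12 [-0.09570276  0.25850599]
0.008 14 [-0.10941021  0.28219448]
0.008 16 [-0.1222826   0.30634693]
0.008 18 [-0.13430424  0.33093391]
0.008 20 [-0.14546048  0.35592545]
0.008 22 [-0.15573773  0.38129112]
0.008 24 [-0.16512347  0.40700001]
0.008 26 [-0.17360627  0.43302079]
0.008 28 [-0.18117579  0.45932177]
0.008 30 [-0.18782281  0.4858709 ]
0.008 32 [-0.19353922  0.51263584]
0.008 34 [-0.19831808  0.53958396]
0.008 36 [-0.20215354  0.56668246]
0.008 38 [-0.20504094  0.5938983 ]
0.008 40 [-0.20697677  0.62119833]
```

Request:
servo_tool:
  rows:
    - {"x": 0.03, "y": 0.04, "z": 0, "twist": 0}
    - {"x": 0.04, "y": 0.08, "z": 0, "twist": 0}
    - {"x": 0.015, "y": 0.11, "z": 0, "twist": 0}
    - {"x": 0.003, "y": 0.128, "z": 0, "twist": 0}
    - {"x": -0.015, "y": 0.148, "z": 0, "twist": 0}
    - {"x": -0.033, "y": 0.169, "z": 0, "twist": 0}
    - {"x": -0.05, "y": 0.19, "z": 0, "twist": 0}
    - {"x": -0.066, "y": 0.213, "z": 0, "twist": 0}
    - {"x": -0.08, "y": 0.235, "z": 0, "twist": 0}
    - {"x": -0.08, "y": 0.235, "z": 0, "twist": 0}

```text
t: 8.15
position: [0.5633, -0.0769, 0.0949]
eef_rot: [-3.082, -0.58, 0.01]
force: [0.3, -0.1, 0.0]
gripper_width: 0.0158
```

```bash
cat > look.py <<'E'
import sys
from h import *
k=sys.argv[1]
o=readout.get_obs();print(o['position'],o['force'],o['gripper_width'])
i=optics.camera_info('wrist'); w=optics.snapshot('wrist'); cv2.imwrite(f'pics/w{k}.png',w)
s=optics.snapshot('scene')
cv2.imwrite(f'pics/s{k}.png',s)
cv2.imwrite(f'pics/s{k}z.png',cv2.resize(s[130:310,180:420],None,fx=3.3,fy=3.3,interpolation=cv2.INTER_CUBIC))
t=optics.snapshot('top'); cv2.imwrite(f'pics/t{k}.png',t)
E
python3 look.py 6
```

```text
[ 0.5633418  -0.07692511  0.09492225] [ 0.300727   -0.08158885  0.03586548] 0.015848945330234003
```

View pics/w6.png

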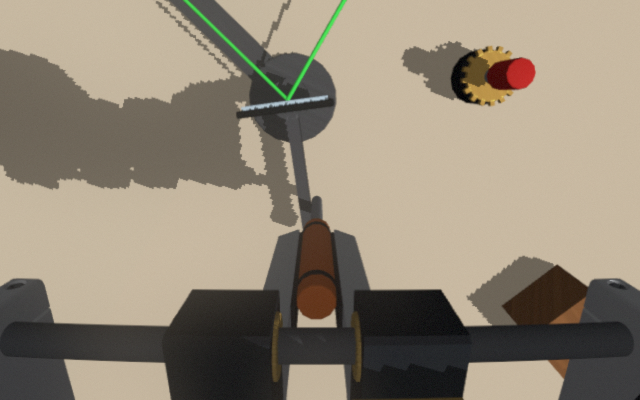

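View pics/s6z.png

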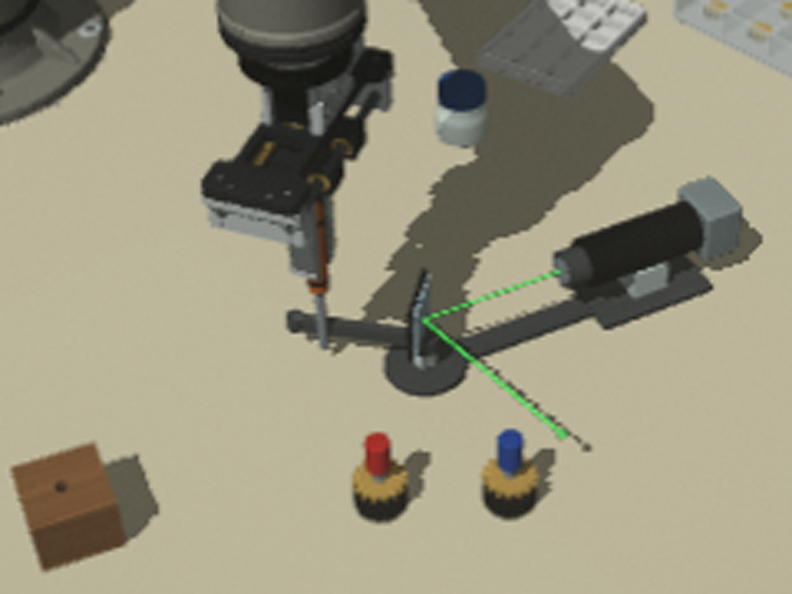

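The stylus holds the lever about 10° open and the ray turns with it. Continuing along the arc.

Request:
servo_tool:
  rows:
    - {"x": -0.015, "y": 0.023, "z": 0, "twist": 0}
    - {"x": -0.028, "y": 0.047, "z": 0, "twist": 0}
    - {"x": -0.041, "y": 0.071, "z": 0, "twist": 0}
    - {"x": -0.053, "y": 0.096, "z": 0, "twist": 0}
    - {"x": -0.064, "y": 0.12, "z": 0, "twist": 0}
    - {"x": -0.075, "y": 0.146, "z": 0, "twist": 0}
    - {"x": -0.084, "y": 0.172, "z": 0, "twist": 0}
    - {"x": -0.092, "y": 0.198, "z": 0, "twist": 0}
    - {"x": -0.1, "y": 0.224, "z": 0, "twist": 0}
    - {"x": -0.1, "y": 0.224, "z": 0, "twist": 0}

```text
t: 9.3
position: [0.5535, -0.0545, 0.0949]
eef_rot: [-3.082, -0.58, 0.01]
force: [1.5, -0.8, -0.2]
gripper_width: 0.0157
```

```bash
cat >> look.py <<'E'
from meas import ti,si
def fit(Q): vx,vy,x,y=cv2.fitLine(Q.astype(np.float32),cv2.DIST_HUBER,0,.001,.001).ravel(); return np.array([vx,vy]),np.array([x,y])
C={'wrist':(w,i,np.array([.6295,-.0364])),'scene':(s,si,np.array([.630,-.030])),'top':(t,ti,np.array([.628,-.031]))}
for n,(im,inf,piv) in C.items():
    h=cv2.cvtColor(im,cv2.COLOR_BGR2HSV)
    ys,xs=np.nonzero(cv2.inRange(h,(50,110,60),(75,255,255)))
    Q=np.array([plane(inf,x,y,.05)[:2] for x,y in zip(xs,ys)]); d=Q-piv; R=np.hypot(*d.T); A=np.degrees(np.arctan2(d[:,1],d[:,0]))
    k=(R>.03)&(R<.17)&(A<50)&(A>-120)
    ku=(R<.14)&(A>50)&(A<80)
    red=cv2.bitwise_or(cv2.inRange(h,(0,170,60),(6,255,255)),cv2.inRange(h,(174,170,60),(180,255,255)))
    # red blob nearest expected cap
    m,l,st,c=cv2.connectedComponentsWithStats(red); e=proj(inf,[.692,-.152,.055]); j=1+np.argmin(np.hypot(*(c[1:]-e).T)) if m>1 else None
    if k.sum()<8: print(n,'few green',k.sum()); continue
    dv,p0=fit(Q[k]); dv=dv*np.sign(dv@(p0-piv))
    rz={'top':.062,'scene':.051,'wrist':.055}[n]; rp=plane(inf,*c[j],rz)[:2]
    perp=dv[0]*(rp-p0)[1]-dv[1]*(rp-p0)[0]
    print(n,k.sum(),'ray ang',np.degrees(np.arctan2(dv[1],dv[0])).round(2),'red px',c[j].round(1),st[j][4],'red',rp.round(4),'y of red in ray mm',round(perp*1e3,1))
    if ku.sum()>8:
        d2,p2=fit(Q[ku]); z=np.linalg.solve(np.c_[dv,-d2],p2-p0); pv=p0+z[0]*dv; f=rp-pv; print('   pivot',pv.round(4),'red ang',np.degrees(np.arctan2(f[1],f[0])).round(2),'dist',np.hypot(*f).round(4))
E
python3 look.py 7
```

```text
[ 0.55348226 -0.05449408  0.09491361] [ 1.46452257 -0.82043417 -0.18401273] 0.015745642111632346
wrist 864 ray ang -46.7 red px [550.4  73.1] 1244 red [ 0.691  -0.1518] y of red in ray mm -35.2
   pivot [ 0.6281 -0.0337] red ang -61.96 dist 0.1338
scene 45 ray ang -46.19 red px [293.6 266.9] 65 red [ 0.6916 -0.1508] y of red in ray mm -37.9
   pivot [ 0.6291 -0.0309] red ang -62.47 dist 0.1352
top 32 ray ang -45.23 red px [384.  196.1] 22 red [ 0.6909 -0.1512] y of red in ray mm -37.8
   pivot [ 0.6268 -0.0328] red ang -61.55 dist 0.1346
```

View pics/w7.png

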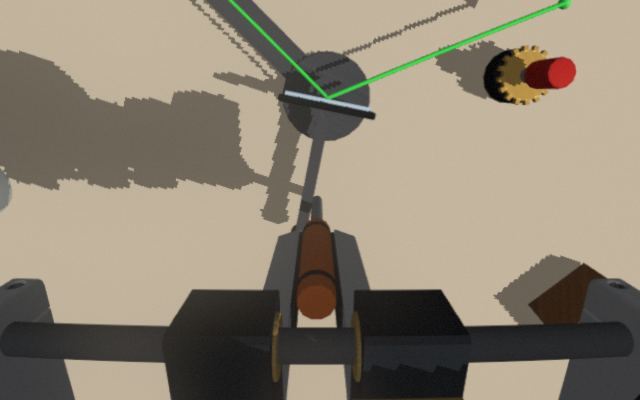

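View pics/s7z.png

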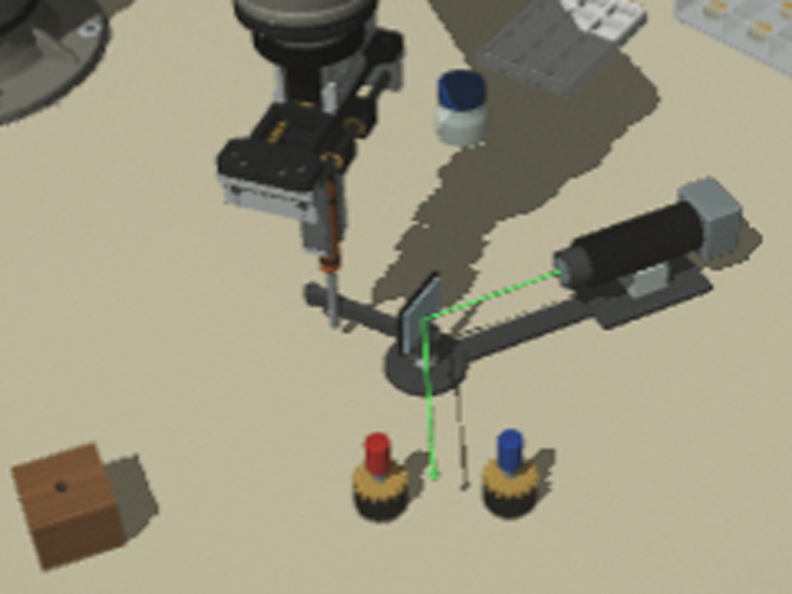

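Request:
servo_tool:
  rows:
    - {"x": -0.006, "y": 0.02, "z": 0, "twist": 0}
    - {"x": -0.01, "y": 0.04, "z": 0, "twist": 0}
    - {"x": -0.014, "y": 0.06, "z": 0, "twist": 0}
    - {"x": -0.017, "y": 0.08, "z": 0, "twist": 0}
    - {"x": -0.02, "y": 0.1, "z": 0, "twist": 0}
    - {"x": -0.02, "y": 0.107, "z": 0, "twist": 0}
    - {"x": -0.02, "y": 0.107, "z": 0, "twist": 0}
    - {"x": -0.02, "y": 0.107, "z": 0, "twist": 0}

```text
t: 10.25
position: [0.5515, -0.0443, 0.0949]
eef_rot: [-3.082, -0.58, 0.01]
force: [-0.5, -0.7, -0.3]
gripper_width: 0.0157
```

```bash
python3 look.py 8
```

```text
[ 0.55152458 -0.04432388  0.09488737] [-0.46221615 -0.7416679  -0.26394878] 0.015669171342822866
wrist 667 ray ang -62.22 red px [567.   76.4] 1183 red [ 0.6915 -0.1524] y of red in ray mm 0.9
   pivot [ 0.628  -0.0338] red ang -61.82 dist 0.1345
scene 41 ray ang -62.17 red px [293.7 266. ] 54 red [ 0.69   -0.1487] y of red in ray mm -1.0
   pivot [ 0.6291 -0.0312] red ang -62.6 dist 0.1323
top 23 ray ang -61.88 red px [384.1 196.3] 22 red [ 0.6904 -0.1516] y of red in ray mm -0.6
   pivot [ 0.6265 -0.0308] red ang -62.15 dist 0.1367
```

View pics/w8.png

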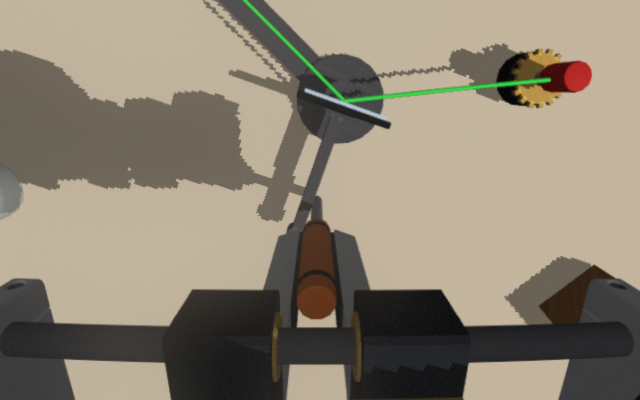

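View pics/s8z.png

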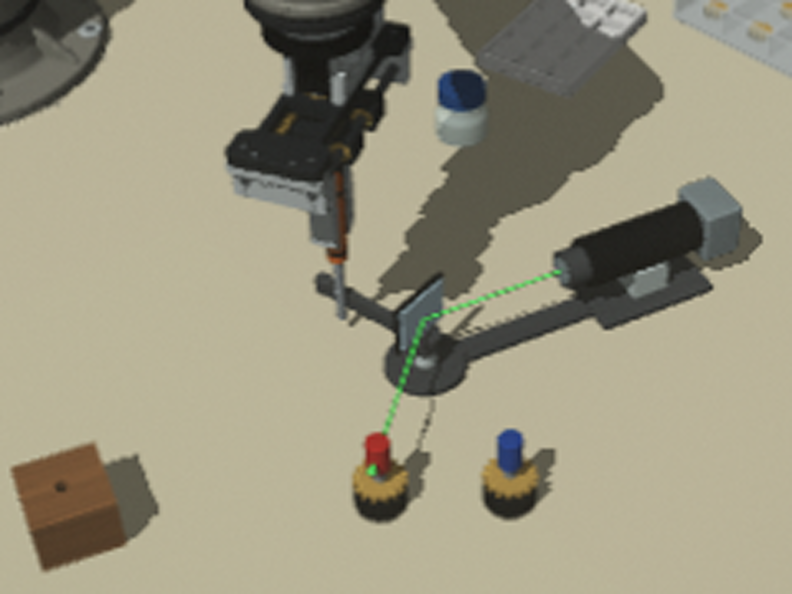

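All three views put the ray within 1 mm of the cap's axis, and the ray runs into the cap at wrist (550,79). I'll hold still for a second and check for drift.

Request:
servo_tool:
  rows:
    - {"x": 0, "y": 0, "z": 0, "twist": 0}
    - {"x": 0, "y": 0, "z": 0, "twist": 0}
    - {"x": 0, "y": 0, "z": 0, "twist": 0}
    - {"x": 0, "y": 0, "z": 0, "twist": 0}
    - {"x": 0, "y": 0, "z": 0, "twist": 0}
    - {"x": 0, "y": 0, "z": 0, "twist": 0}
    - {"x": 0, "y": 0, "z": 0, "twist": 0}
    - {"x": 0, "y": 0, "z": 0, "twist": 0}
    - {"x": 0, "y": 0, "z": 0, "twist": 0}
    - {"x": 0, "y": 0, "z": 0, "twist": 0}

```text
t: 11.4
position: [0.5515, -0.0444, 0.0949]
eef_rot: [-3.082, -0.579, 0.01]
force: [1.4, -1.9, 0.2]
gripper_width: 0.0155
```

```bash
python3 look.py 9
```

```text
[ 0.55153525 -0.04438899  0.09488857] [ 1.43800871 -1.87882758  0.21271823] 0.015472589148564126
wrist 663 ray ang -62.09 red px [567.   76.3] 1177 red [ 0.6915 -0.1524] y of red in ray mm 0.7
   pivot [ 0.628  -0.0339] red ang -61.8 dist 0.1345
scene 39 ray ang -61.77 red px [293.7 265.9] 53 red [ 0.6898 -0.1486] y of red in ray mm -2.0
   pivot [ 0.629  -0.0313] red ang -62.63 dist 0.1321
top 25 ray ang -60.72 red px [384.  196.1] 22 red [ 0.6909 -0.1512] y of red in ray mm 0.0
   pivot [ 0.6259 -0.0353] red ang -60.7 dist 0.1329
```

Stable, so I'm handing it in.

```bash
python3 -c "
from workcell import ticket
print(ticket.hand_in())"
```

```text
the job is handed in; nothing more can be done
None
```

The job is handed in with the mirror held so that the reflected ray falls on the red cap. I drew the stylus straight up out of its stand. With its shank about 78 mm out on the lever, I turned the mirror slowly to about 0.60 rad and kept it there. The hand-in reports no verdict.

- **Ray on the cap:** the wrist, scene and top views put the ray line +0.7, -2.0 and 0.0 mm from the cap's axis; the limit is 9 mm. The three views disagreed on the absolute pivot position by up to about 5 mm, so I relied on the ray and cap as measured within each view.
- **Steadiness:** over the last second of holding, the ray turned about 0.1° in the wrist view and 0.4° in the scene view. The top view showed 1.2°, but it had only about 25 green pixels to fit.
- **Grip and tip:** the gripper opening stayed at about 15.5 mm on the 16 mm handle. The stylus tip is about 14 mm above the table, calculated from the TCP height.
- **Not measured:** the force of the stylus on the lever is too small for the noisy wrist sensor. That contact is inferred from the mirror staying off its rest stop.
- **Other objects:** the red cap's measured position did not change by more than about 2 mm. The blue wheel, jar and tray were not re-measured, but nothing came near them.

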